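# Load the carver's dust box and shut its guard

## Robot

A 7-joint arm with a two-finger parallel gripper is mounted at the origin on the work surface. World frame = base frame: x ahead of the robot, y to its left, z up, the work surface at z = 0. Lengths are in m, angles in rad, forces in N, time in s.
With the tool pointing down it reaches from about 0.4 to 0.875 m from the base axis. Payload 4.4 kg.
Tool frame: the origin (TCP) lies at the very end of the fingers, on their centre line; the grasp point (between the pads) lies 19 mm behind it (ctrl.grip_depth is the distance from the TCP to the grasp point, in m); x points along the fingers, y is the direction in which the jaws open and shut, and the axes are right-handed (so a half turn about x gives the same grasp; the last joint's range is limited). The gripper opens to 85 mm and grips with 20 to 120 N. Pads are 22 mm wide; open, the fingers measure 114 mm over their backs; the gripper's body (76 mm by 85 mm) begins 54 mm behind the grasp point. The pads swing forward as they close: fully open they stand 13 mm farther back than shut.
Start: joints at [1.217, 0.628, 0.038, 1.517, -0.027, 0.996, -0.02], TCP at [0.185, -0.623, 0.231] pointing down, gripper open.
Joint ranges: [-3.06, 3.06], [-0.37, 2.12], [-1.25, 1.32], [0.18, 2.47], [-1.1, 4.24], [0.23, 1.98], [-2.94, 2.94]. Speed limits (rad/s): [2.57, 2.57, 3.14, 3.14, 3.14, 3.14, 3.14].

## Interface

Orientations are given as a unit quaternion [x, y, z, w].
In Python, from cell import ctrl gives the robot as it stands. Calls block until the motion is done:
- ctrl.move_pose(position, orientation): joint-space move of the TCP to a pose.
- ctrl.line_to(position, max_speed=0.15, attitude=None, until_force=None): straight line of the TCP; attitude=None keeps the orientation; max_speed is the mean speed in m/s. With until_force (N) it stops when the force on the tool has changed by that much, and returns True; else False.
- ctrl.move_j(angles): joint-space move.
- ctrl.move_gripper(opening, effort=None): opening from 0.0 (shut) to 1.0 (fully open); effort is the grip in N (None keeps the last); returns when the fingers have stopped.
- ctrl.dwell(seconds).
- ctrl.inverse_kinematics(position, orientation): joint angles nearest the present ones, or None.
- ctrl.read_state(): the state.
- ctrl.camera(name): name is "scene" or "top"; returns the picture (400x640x3 uint8, red, green, blue); there is no depth.
- ctrl.calibration(name): a dict with "fx", "fy", "cx", "cy" (pixels), "distortion" ([k1, k2, p1, p2, k3] as OpenCV has them; the pictures are not rectified), "camera_from_world" (4x4, takes a point from world to camera coordinates). Camera axes: x right, y down, z forward; pixel columns grow to the right and rows downward; lengths in m; the calibration is good to about 2 mm. A picture is of the moment at which its call begins. calibration takes no time and is no camera call.
A pose or a line that the arm cannot do raises ctrl.PlanningError and nothing moves.
- ctrl.sign_off(): hands the job in, once; it reports no verdict.
The state is a dict: "t": time; "joint_positions": joint angles; "qd": joint speeds; "tau": joint torques, N m; "position": TCP position; "ee_rot": TCP orientation; "contact_force": force on the tool from outside, world axes, zero at the start; "wrist_torque": the same for the moment, N m; "finger_gap": opening from 0.0 (shut) to 1.0 (fully open).
Only numpy, scipy, OpenCV 4.12 (cv2) and the standard library are available. Lean on these libraries where they do the work, as an engineer would, in place of code of your own. Each camera call takes 0.05 s, during which the arm holds its last target.

## Task

Slide the dust box's guard all the way open, then gently stand the plaster scroll bracket on the bed of the open bay, upright with its flat back flush against the wooden fence and about midway along it. Then slide the guard fully shut over it and let go. Leave the finial, mallet and gouge where they are and do not tip the bracket over.

Things in the scene. Friction and masses are not known exactly. Their poses are not given: they have to be found in the camera images.
- dustbox: grey metal dust box fixed to the bench, 240 (x) by 400 (y) mm, rails up to 106 mm high. Origin: centre of its underside; x points away from the robot, y along the guard's track, z up; turned up to 0.2 rad. Half at +y: open-topped work bay (inside x -114 to 114, y 4 to 194 mm, bed 8 mm above the bench). Half at -y: roofed by a fixed slotted deck 94 mm high; the open guard rests over it.
- guard (a joint): sliding guard, clear panel in an aluminium frame, 216 (x) by 200 (y) by 6 mm, underside 98 mm above the bench. 0 m = fully shut over the bay, 0.185 m = fully open (end stops at both); grows as it slides towards the dust box's -y. Starts shut or up to 40 mm ajar. Sliding takes about 3 N; it stays where it is left.
- guard_handle (a point): centre of the grip bar of the guard's black bridge handle, mid-guard. Bar 102 mm long along the box's x, 14 mm thick along the box's y (sliding direction), 16 mm high; centre 132, top 140 mm above the bench; the guard's top face is 28 mm below the bar's centre. Two posts, also 14 mm thick, 45 mm either side of the middle. Axes parallel to the dust box's.
- fence_mid (a point): point on the bay's bed, midway along the foot of the wooden fence's face that looks towards the robot (box's -x). Fixed fence 130 mm long along the box's y, 18 mm thick, 30 mm high above the bed. In the box frame: x 40, y 99, z 8 mm. Axes parallel to the dust box's: x points into the fence, y along it.
- bracket: white plaster scroll bracket, 0.16 kg, 82 mm high, upright on a foot slab 44 (x) by 60 (y) by 16 mm. Above it a shaft with flat sides, 38 mm wide in y, x -12 to +22; scrolls bulge on its front to x -23. Flat back at x +22. Origin: centre of its underside. Starts on the bench left or right of the dust box, back (+x) pointing roughly away from the robot, turned up to 0.5 rad.
- bracket_back (a point): middle of the lower edge of the bracket's flat back (22 mm behind its origin along its +x, at its underside). Axes as the bracket's.
- finial: bystander: loose turned plaster finial, round, 56 mm across, 85 mm high; stands on the bench on the other side of the dust box from the bracket. Origin: centre of its underside.
- mallet: bystander: round wooden carver's mallet standing on its head, handle up, 86 mm across, 200 mm high, far right of the bench. Origin: centre of its underside.
- gouge: bystander: gouge with a wooden handle, lying on the far left of the bench, about 240 mm long along its x, 24 mm high. Origin: on the bench, near the blade end of the handle.
Things that resemble listed ones, but are neither listed nor needed, are in the scene too. What is shaped like the bracket but green or purple is not meant.

How it is judged:
By the outcome, as a careful person would: the job done as asked, in the order asked, and still so for the second after the job is handed in, with the robot touching nothing.
It also fails if it takes over 72 s, if anything falls off the work surface, if the arm or the gripper's body presses on something with over 40 N, if the wrist force passes 120 N, or if a joint passes its speed limit or range.

## Working session

There is one attempt and no reset: what is moved stays moved. The work goes in short steps, each a Python script; the robot and the scene stay as the last script left them, time stands still between calls to the robot, and variables do not carry over. Pictures are saved under pics/ and viewed, and the job is handed in when it is done.

```bash
mkdir -p pics; ls; python3 - <<'E'
from cell import ctrl
import cv2,numpy as np
for n in("scene","top"):
    im=ctrl.camera(n); cv2.imwrite(f"pics/{n}0.png",im[:,:,::-1])
    c=ctrl.calibration(n); print(n,{k:np.round(v,4).tolist() for k,v in c.items()})
s=ctrl.read_state();print(s)
E
```

```text
pics
scene {'fx': 408.6221, 'fy': 408.6221, 'cx': 319.4404, 'cy': 204.2981, 'distortion': [-0.0466, 0.0, 0.0, 0.0, 0.0], 'camera_from_world': [[-0.2109, 0.9775, 0.0077, 0.0721], [0.7533, 0.1675, -0.6359, -0.329], [-0.6229, -0.1283, -0.7717, 1.6202], [0.0, 0.0, 0.0, 1.0]]}
top {'fx': 483.1217, 'fy': 483.1217, 'cx': 321.768, 'cy': 192.2714, 'distortion': [-0.0798, 0.0, 0.0, 0.0, 0.0], 'camera_from_world': [[-0.0024, -1.0, 0.0023, 0.0192], [-0.9907, 0.0021, -0.1363, 0.5144], [0.1363, -0.0026, -0.9907, 1.2164], [0.0, 0.0, 0.0, 1.0]]}
{'t': 0.1, 'joint_positions': array([ 1.21717703,  0.62924036,  0.03842807,  1.51826891, -0.02699274,
        0.9962893 , -0.0199953 ]), 'qd': array([-1.22487258e-03, -1.44079998e-03, -1.50176151e-04, -1.03705903e-03,
        5.74098964e-05,  7.31308367e-04,  2.68197614e-03]), 'tau': array([ 2.47719050e-03, -5.64534187e+01,  1.22993331e+00, -1.93973565e+01,
        1.11521973e-02,  5.35282437e-03, -1.28027711e-06]), 'position': array([ 0.18438921, -0.62271839,  0.23048905]), 'ee_rot': array([-0.69970596, -0.10200648,  0.69988595, -0.10082616]), 'contact_force': array([-0.88871494, -0.07269056, -0.31637646]), 'wrist_torque': array([ 0.00978156,  0.0190921 , -0.01415177]), 'finger_gap': 1.0042822353589727}
```

View pics/scene0.png

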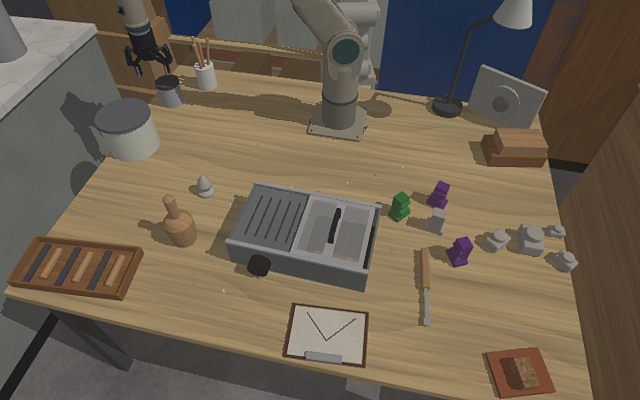

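View pics/top0.png

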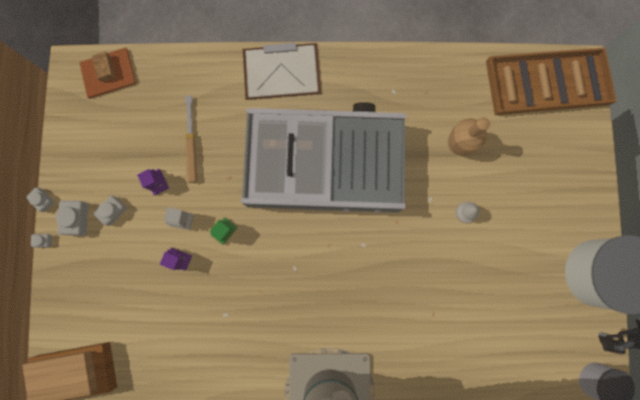

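```bash
python3 - <<'E'
import cv2
a=cv2.imread("pics/scene0.png");b=cv2.imread("pics/top0.png")
cv2.imwrite("pics/c1.png",cv2.resize(a[170:290,380:590],None,fx=3.8,fy=3.8,interpolation=cv2.INTER_CUBIC))
cv2.imwrite("pics/c2.png",cv2.resize(b[160:280,20:250],None,fx=3.4,fy=3.4,interpolation=cv2.INTER_CUBIC))
cv2.imwrite("pics/c3.png",cv2.resize(a[170:290,220:390],None,fx=4.6,fy=4.6,interpolation=cv2.INTER_CUBIC))
cv2.imwrite("pics/c4.png",cv2.resize(b[95:220,235:415],None,fx=4.4,fy=4.4,interpolation=cv2.INTER_CUBIC))
E
```

```text
(no output)
```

View pics/c1.png

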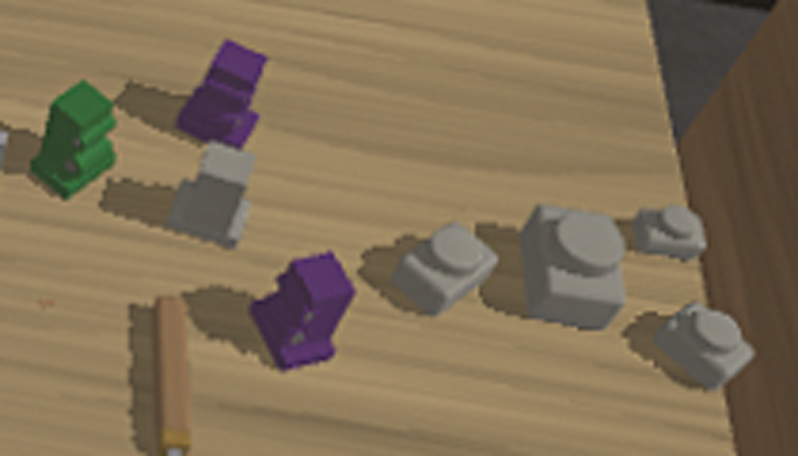

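View pics/c2.png

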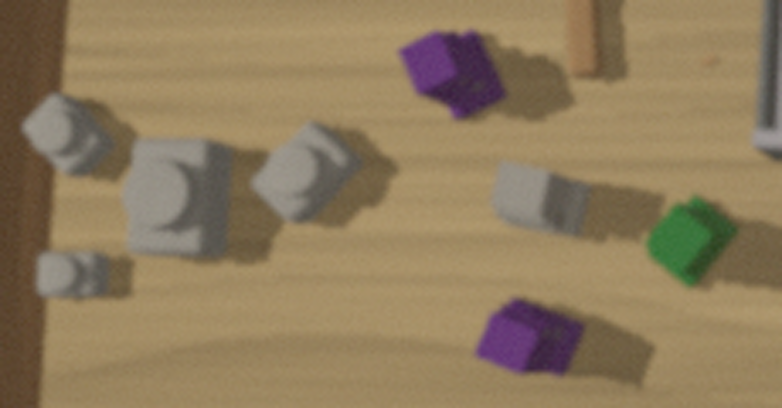

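View pics/c3.png

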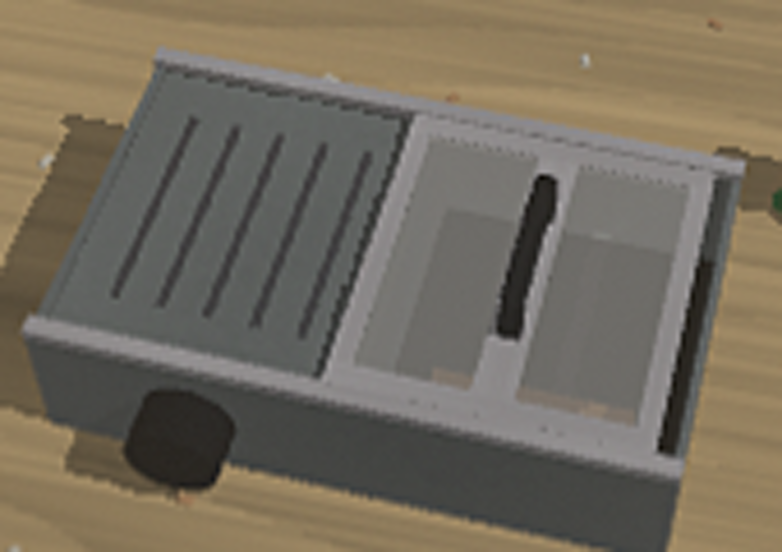

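View pics/c4.png

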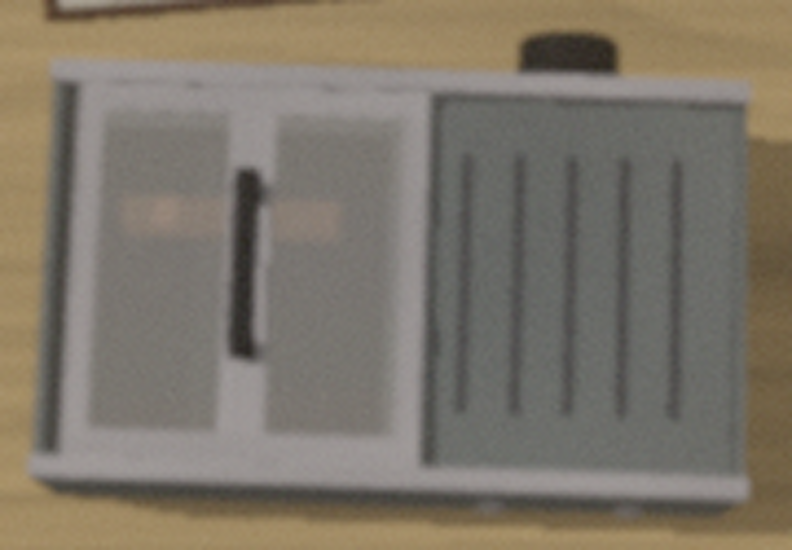

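```bash
python3 - <<'E'
import cv2,numpy as np
a=cv2.imread("pics/scene0.png");b=cv2.imread("pics/top0.png")
A=cv2.resize(a[200:240,420:455],None,fx=12,fy=12,interpolation=cv2.INTER_CUBIC)
B=cv2.resize(b[200:236,158:200],None,fx=9,fy=9,interpolation=cv2.INTER_CUBIC)
B=cv2.copyMakeBorder(B,0,A.shape[0]-B.shape[0],5,0,cv2.BORDER_CONSTANT)
o=np.hstack([A,B]);o=np.clip(1.5*o.astype(float)-40,0,255).astype(np.uint8)
print(o.shape);cv2.imwrite("pics/c5.png",o)
E
```

```text
(480, 803, 3)
```

View pics/c5.png

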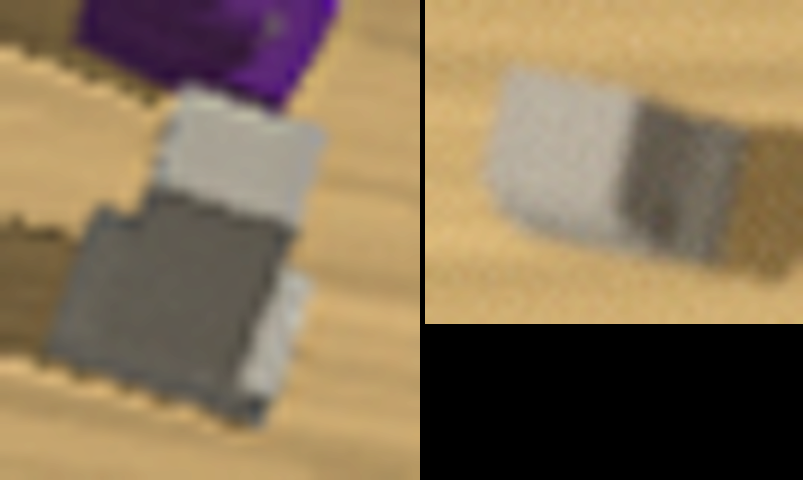

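```bash
cat > h.py <<'E'
import cv2,numpy as np
from scipy.optimize import least_squares
from cell import ctrl
CAL={n:ctrl.calibration(n) for n in("scene","top")}
def proj(n,P):
    c=CAL[n];T=np.array(c["camera_from_world"]);K=np.array([[c["fx"],0,c["cx"]],[0,c["fy"],c["cy"]],[0,0,1]])
    return cv2.projectPoints(np.asarray(P,float).reshape(-1,3),cv2.Rodrigues(T[:3,:3])[0],T[:3,3],K,np.array(c["distortion"]))[0][:,0]
def w(p,loc):
    loc=np.asarray(loc,float).reshape(-1,3);c,s=np.cos(p[3]),np.sin(p[3])
    return np.c_[p[0]+c*loc[:,0]-s*loc[:,1],p[1]+s*loc[:,0]+c*loc[:,1],p[2]+loc[:,2]]
def fit(obs,p0,fixz=False):
    def f(q):
        p=q if not fixz else [q[0],q[1],0,q[2]]
        return np.concatenate([(proj(n,w(p,l))[0]-px) for n,l,px in obs])
    q0=p0 if not fixz else [p0[0],p0[1],p0[3]]
    r=least_squares(f,q0,loss="soft_l1",x_scale=0.01)
    p=r.x if not fixz else np.array([r.x[0],r.x[1],0,r.x[2]])
    return p,f(r.x).reshape(-1,2)
def tri(pa,pb):
    def f(P): return np.concatenate([proj("scene",P)[0]-pa,proj("top",P)[0]-pb])
    r=least_squares(f,[.6,.1,.1],x_scale=0.1);return r.x,r.fun
def crop(u,v,s,ox,oy): return np.array([(u+.5)/s-.5+ox,(v+.5)/s-.5+oy])
E
cat > m1.py <<'E'
from h import *
np.set_printoptions(precision=4,suppress=True)
S=lambda u,v:crop(u,v,12,420,200)
T=lambda u,v:crop(u-425,v,9,158,200)
m=1e-3
o=[("scene",[.022,-.019,.082],S(160,190)),("scene",[.022,.019,.082],S(298,228)),
("scene",[.022,.030,0],S(262,425)),("scene",[.022,-.030,0],S(50,355)),
("top",[.022,.019,.082],T(508,65)),("top",[.022,-.019,.082],T(640,95)),
("top",[.022,-.030,.016],T(745,130)),("top",[-.022,-.030,.016],T(720,262))]
for fz in(0,1):
    p,r=fit(o,[.6,.35,0,-.2],fz);print("bracket",p);print(r)
S=lambda u,v:crop(u,v,4.6,220,170)
T=lambda u,v:crop(u,v,4.4,235,95)
o=[("scene",[.12,-.2,.106],S(22,320)),("scene",[.12,.2,.106],S(683,465)),("scene",[-.12,-.2,.106],S(158,50)),("scene",[-.12,.2,.106],S(745,163)),
("top",[.12,.2,.106],T(53,62)),("top",[.12,-.2,.106],T(750,82)),("top",[-.12,.2,.106],T(30,475)),("top",[-.12,-.2,.106],T(748,495))]
for fz in(0,1):
    p,r=fit(o,[.7,0,0,0],fz);print("box",p);print(r)
H=[tri(S(546,178),T(247,170)),tri(S(509,336),T(241,357))]
for h in H:
  d=h[0]-p[:3];c,s=np.cos(p[3]),np.sin(p[3]);print("handle end",h[0],"box frame",c*d[0]+s*d[1],-s*d[0]+c*d[1],h[1])
E
python3 m1.py
```

```text
bracket [ 0.4457  0.3914 -0.0011 -0.1423]
[[-1.4116 -0.5444]
 [-0.3004 -0.1727]
 [-0.1705  0.3531]
 [-1.3846  0.7338]
 [-0.3183  0.8439]
 [-0.2435 -0.3513]
 [-0.7133 -1.1273]
 [-0.8114  0.7602]]
bracket [ 0.446   0.3913  0.     -0.1471]
[[-1.4201 -0.7293]
 [-0.3091 -0.3113]
 [-0.1838  0.2479]
 [-1.3961  0.5569]
 [-0.3387  0.6429]
 [-0.264  -0.4801]
 [-0.727  -1.2275]
 [-0.905   0.6621]]
box [ 0.5914  0.0123  0.0004 -0.032 ]
[[-0.2837  2.245 ]
 [-0.666   2.1966]
 [-0.215  -0.901 ]
 [-0.4225 -0.8869]
 [-0.7619 -0.3436]
 [ 0.0265 -0.1978]
 [-0.7296  0.718 ]
 [ 0.0647  1.0479]]
box [ 0.5915  0.0123  0.     -0.032 ]
[[-0.2703  2.3372]
 [-0.688   2.2805]
 [-0.2127 -0.8066]
 [-0.4481 -0.7975]
 [-0.7321 -0.3071]
 [ 0.0054 -0.1689]
 [-0.6932  0.7245]
 [ 0.047   1.0462]]
handle end [0.6197 0.096  0.2263] box frame 0.025568669888736635 0.08456621860310114 [-4.4394 -0.078  -3.8074  0.6637]
handle end [ 0.5669  0.0956 -0.0069] box frame -0.027201156030326305 0.08251275178258695 [ 4.0729  0.0679  3.501  -0.609 ]
```

```bash
cat > ov.py <<'E'
from h import *
import sys
def seg(im,n,p,L,col,s,ox,oy):
    q=proj(n,w(p,L))
    q=((q-[ox,oy]+.5)*s-.5);cv2.polylines(im,[np.round(q*8).astype(int)],False,col,1,cv2.LINE_AA,3)
def overlay(n,src,box,s,models,out):
    x0,y0,x1,y1=box;im=cv2.resize(cv2.imread(src)[y0:y1,x0:x1],None,fx=s,fy=s,interpolation=cv2.INTER_CUBIC)
    for p,Ls,col in models:
        for L in Ls: seg(im,n,p,L,col,s,x0,y0)
    cv2.imwrite(out,im)
def rect(x0,x1,y0,y1,z): return [[x0,y0,z],[x1,y0,z],[x1,y1,z],[x0,y1,z],[x0,y0,z]]
BOX=[rect(-.12,.12,-.2,.2,.106),rect(-.12,.12,-.2,.2,0),rect(.04,.058,.034,.164,.038)]
BR=[rect(-.022,.022,-.03,.03,0),rect(-.022,.022,-.03,.03,.016),rect(-.012,.022,-.019,.019,.082)]
def handle(g): return [rect(-.051,.051,.099-g-.007+0,.099-g+.007,.140),rect(-.108,.108,-.001-g,.199-g,.104)]
E
cat > m2.py <<'E'
from ov import *
np.set_printoptions(precision=4,suppress=True)
S=lambda u,v:crop(u,v,4.6,220,170);T=lambda u,v:crop(u,v,4.4,235,95)
p=[.5915,.0123,0,-.032]
for a,b in((S(546,178),T(241,355)),(S(509,336),T(248,171))):
  h=tri(a,b);d=h[0]-p[:3];c,s=np.cos(p[3]),np.sin(p[3]);print(h[0],"box",c*d[0]+s*d[1],-s*d[0]+c*d[1],h[1])
b=[.446,.3913,0,-.147]
overlay("scene","pics/scene0.png",(220,170,390,295),4.6,[(p,BOX,(0,0,255)),(p,handle(.015),(0,255,0))],"pics/o1.png")
overlay("top","pics/top0.png",(235,95,415,220),4.4,[(p,BOX,(0,0,255)),(p,handle(.015),(0,255,0))],"pics/o2.png")
A=lambda n,src,bx,out:overlay(n,src,bx,9,[(b,BR,(0,0,255))],out)
A("scene","pics/scene0.png",(415,195,460,245),"pics/o3.png");A("top","pics/top0.png",(155,195,200,245),"pics/o4.png")
cv2.imwrite("pics/o34.png",np.hstack([cv2.imread("pics/o3.png"),cv2.imread("pics/o4.png")])[:, :800])
E
python3 m2.py
```

```text
[0.5422 0.0965 0.1324] box -0.05195509301025661 0.08258632640126565 [-0.2841 -0.0036 -0.2351  0.0401]
[0.6504 0.0949 0.1134] box 0.056184362302110206 0.0843959689473534 [-0.3687 -0.0079 -0.3286  0.0584]
```

View pics/o1.png

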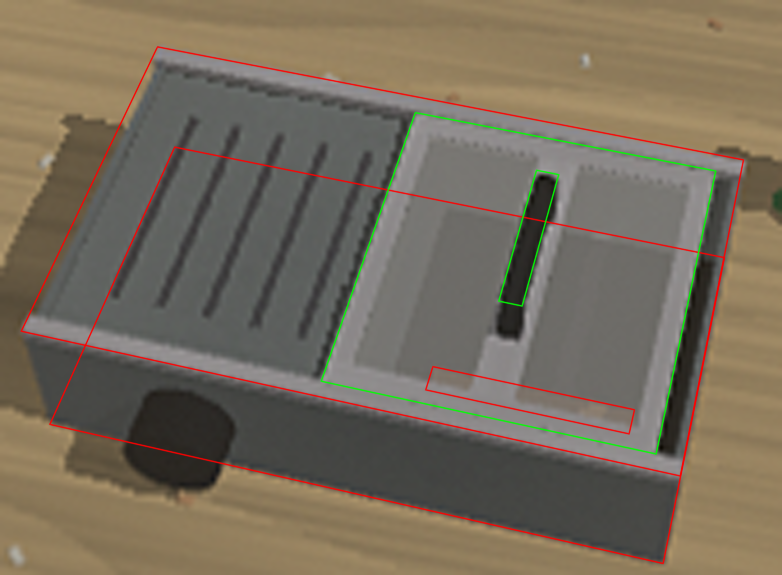

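View pics/o2.png

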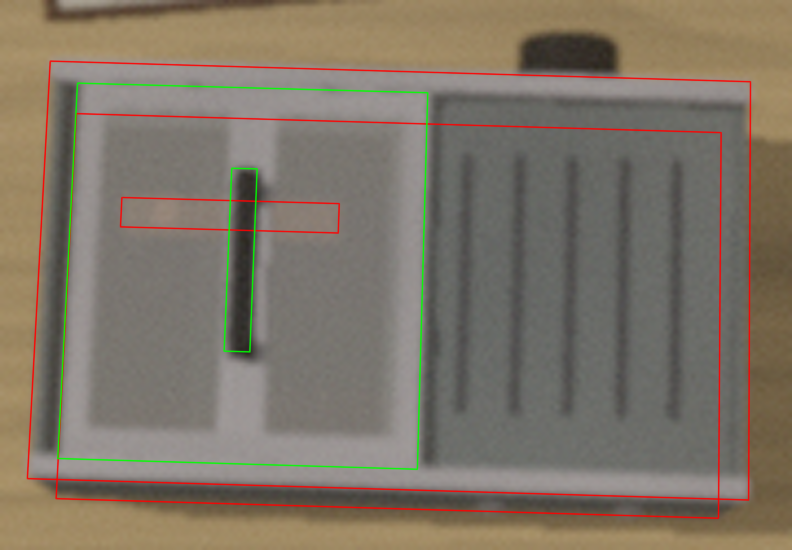

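View pics/o34.png

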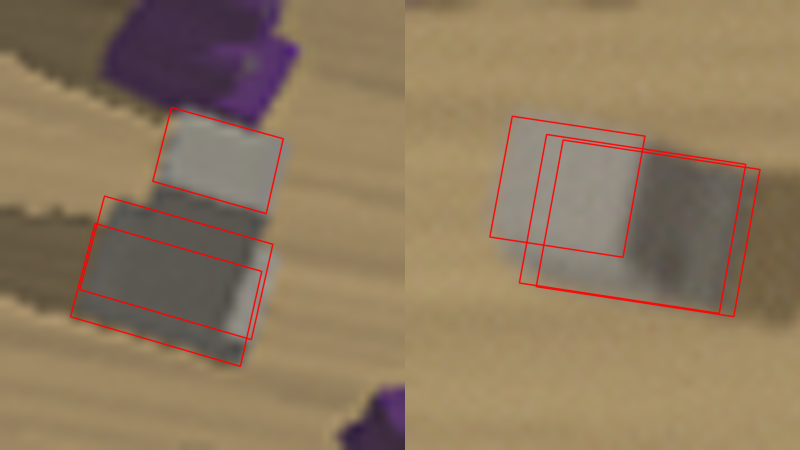

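```bash
cat >> h.py <<'E'
from scipy.spatial.transform import Rotation as Ro
BOXP=[.5915,.0123,0,-.032]
def down(yaw,flip=0):
    y=np.array([-np.sin(yaw),np.cos(yaw),0])*(-1 if flip else 1);x=np.array([0,0,-1.])
    return Ro.from_matrix(np.c_[x,y,np.cross(x,y)]).as_quat()
def bw(x,y,z): return w(BOXP,[x,y,z])[0]
def st(tag=""):
    s=ctrl.read_state();print(tag,"t%.2f"%s["t"],np.round(s["position"],4),"F",np.round(s["contact_force"],1),"gap %.3f"%s["finger_gap"],"q",np.round(s["joint_positions"],2));return s
E
python3 - <<'E'
from h import *
for nm,P,yaw in(("h",bw(0,.083,.25),-.032),("ho",bw(0,-.086,.25),-.032),("b",np.array([.451,.392,.25]),-.17),("pl",bw(.023,.099,.25),-.032)):
  for f in(0,1):
    q=ctrl.inverse_kinematics(P,down(yaw,f));print(nm,f,P,None if q is None else np.round(q,2))
E
```

```text
h 0 [0.59415555 0.09525751 0.25      ] [ 0.26  0.64 -0.78  1.62  0.5   1.09  0.88]
h 1 [0.59415555 0.09525751 0.25      ] [-0.12  0.54 -0.13  1.63  0.08  0.97 -1.88]
ho 0 [ 0.58874847 -0.07365597  0.25      ] [ 0.53  0.62 -0.74  1.65  0.46  1.06  1.19]
ho 1 [ 0.58874847 -0.07365597  0.25      ] [ 0.06  0.53  0.02  1.66 -0.01  0.96 -1.51]
b 0 [0.451 0.392 0.25 ] [-0.14  0.76 -1.13  1.63  0.73  1.22 -0.02]
b 1 [0.451 0.392 0.25 ] [-0.39  0.59 -0.61  1.64  0.38  1.03 -2.85]
pl 0 [0.61765568 0.11051344 0.25      ] [ 0.22  0.68 -0.78  1.55  0.51  1.13  0.87]
pl 1 [0.61765568 0.11051344 0.25      ] [-0.14  0.58 -0.13  1.56  0.09  1.01 -1.9 ]
```

```bash
python3 - <<'E'
from h import *
p=ctrl.read_state()["position"]
ctrl.line_to([p[0],p[1],.33],max_speed=.3)
q=np.array(ctrl.inverse_kinematics(bw(0,.083,.25),down(-.032,1)));q[6]+=np.pi
print(np.round(q,2))
ctrl.move_j(q);st("above")
ctrl.move_gripper(.55,25)
st()
cv2.imwrite("pics/s1.png",ctrl.camera("scene")[:,:,::-1])
E
```

```text
[-0.02  0.55 -0.29  1.63  0.18  0.99  1.16]
above t3.49 [0.5944 0.0939 0.25  ] F [-0.2 -0.  -0.1] gap 0.998 q [-0.02  0.55 -0.29  1.63  0.18  0.99  1.16]
 t3.96 [0.5942 0.0952 0.25  ] F [-0.2  0.3 -0.2] gap 0.552 q [-0.02  0.55 -0.29  1.63  0.18  0.99  1.16]
```

View pics/s1.png

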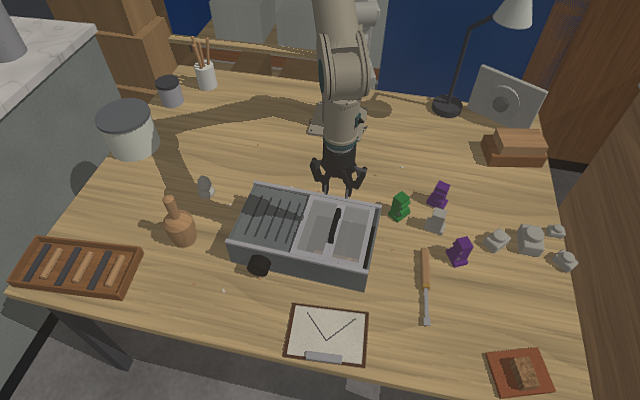

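The gripper is above the handle (fingers near (340,180), handle at (335,226)), jaws along the track. Now I'll grip it and slide.

```bash
python3 - <<'E'
from h import *
Q=down(-.032)
r=ctrl.line_to(bw(0,.083,.115),max_speed=.15,attitude=Q,until_force=6);s=st("down %s"%r)
if not r:
    ctrl.move_gripper(0,30);s=st("grip")
    d=s["position"]-np.array(BOXP[:3]);yb=np.sin(.032)*d[0]+np.cos(.032)*d[1];print("yb",yb)
    r=ctrl.line_to(bw(0,-.092,.115),max_speed=.12,until_force=14);s=st("open %s"%r)
    d=s["position"]-np.array(BOXP[:3]);print("yb",np.sin(.032)*d[0]+np.cos(.032)*d[1])
cv2.imwrite("pics/t2.png",ctrl.camera("top")[:,:,::-1]);cv2.imwrite("pics/s2.png",ctrl.camera("scene")[:,:,::-1])
E
```

```text
down False t5.06 [0.5949 0.0955 0.1159] F [0.4 0.1 0.2] gap 0.550 q [-0.05  0.71 -0.25  1.76  0.25  0.7   1.11]
grip t5.45 [0.5947 0.0953 0.1159] F [-0.8 -0.7  5.5] gap 0.158 q [-0.05  0.71 -0.25  1.76  0.25  0.7   1.11]
yb 0.08301471844066294
open False t7.06 [ 0.5885 -0.0747  0.1159] F [-3.1 10.   8.7] gap 0.159 q [ 0.26  0.71 -0.28  1.78  0.27  0.7   1.37]
yb -0.08700962844126385
```

View pics/s2.png

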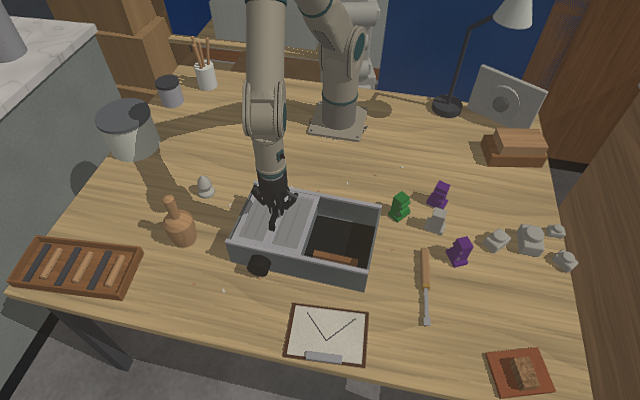

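```bash
python3 - <<'E'
from h import *
p=ctrl.read_state()["position"]
ctrl.move_gripper(.5)
ctrl.line_to([p[0],p[1],.25],max_speed=.25);
ctrl.move_gripper(.75)
R=[.446,.3923,0,-.17]
P=w(R,[.004,0,.2])[0]
ctrl.move_pose(P,down(-.17));st("above br")
cv2.imwrite("pics/t3.png",ctrl.camera("top")[:,:,::-1]);cv2.imwrite("pics/s3.png",ctrl.camera("scene")[:,:,::-1])
import ov
b=R
ov.overlay("top","pics/t3.png",(140,190,340,310),4,[(b,ov.BR,(0,0,255))],"pics/o5.png")
ov.overlay("scene","pics/s3.png",(230,150,460,290),3.4,[(b,ov.BR,(0,0,255)),(BOXP,ov.BOX[2:],(0,0,255)),(BOXP,ov.handle(.185)[1:],(0,255,0))],"pics/o6.png")
ov.overlay("top","pics/t3.png",(235,95,415,220),4.4,[(BOXP,ov.BOX[2:],(0,0,255)),(BOXP,ov.handle(.185),(0,255,0))],"pics/o7.png")
E
```

```text
above br t10.37 [0.4512 0.3903 0.2001] F [0.5 0.3 0.9] gap 0.755 q [-0.56  0.6  -0.32  1.7   0.24  0.88  0.42]
```

View pics/o5.png

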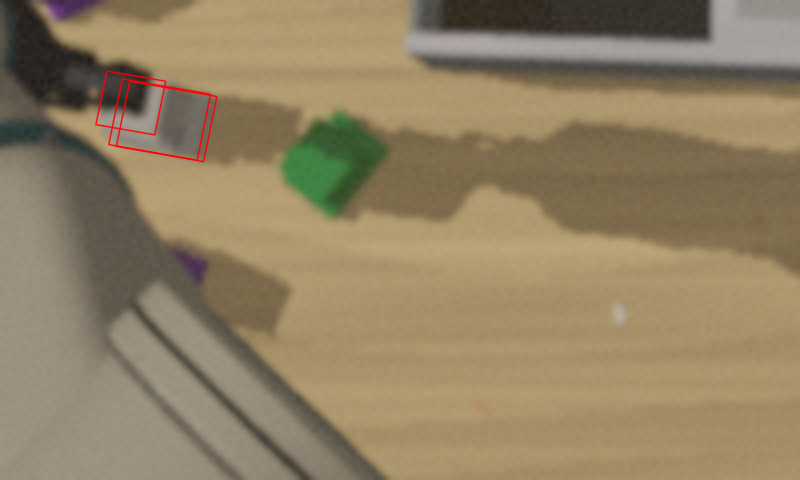

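View pics/o6.png

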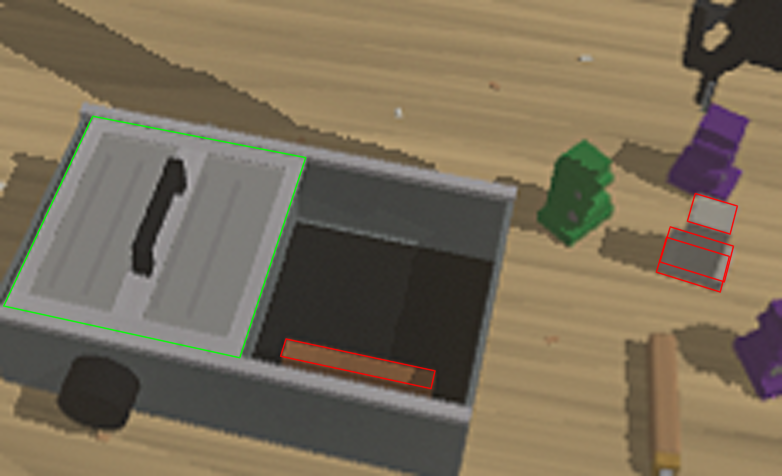

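View pics/o7.png

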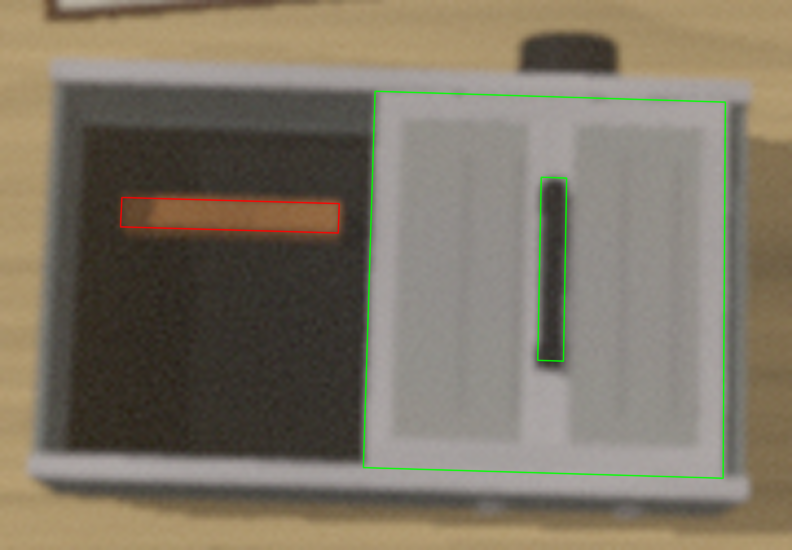

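```bash
python3 - <<'E'
from h import *
R=[.446,.3923,0,-.17]
P=w(R,[.004,0,.04])[0]
r=ctrl.line_to(P,max_speed=.12,attitude=down(-.17),until_force=4);st("down %s"%r)
if not r:
    ctrl.move_gripper(.0,25);s=st("grip")
    r=ctrl.line_to([P[0],P[1],.19],max_speed=.15);st("up")
cv2.imwrite("pics/t4.png",ctrl.camera("top")[:,:,::-1]);cv2.imwrite("pics/s4.png",ctrl.camera("scene")[:,:,::-1])
a=cv2.imread("pics/s4.png")[110:270,360:560];cv2.imwrite("pics/o8.png",cv2.resize(a,None,fx=3.7,fy=3.7,interpolation=cv2.INTER_CUBIC))
E
```

```text
down False t11.95 [0.4504 0.392  0.0407] F [0.4 0.6 0.1] gap 0.748 q [-0.61  0.82 -0.24  1.8   0.33  0.56  0.34]
grip t12.29 [0.4503 0.3919 0.0407] F [0.2 0.8 5.3] gap 0.444 q [-0.61  0.82 -0.24  1.8   0.33  0.56  0.34]
up t13.44 [0.4494 0.391  0.189 ] F [-0.8  0.2 -2.2] gap 0.444 q [-0.56  0.62 -0.32  1.71  0.24  0.86  0.41]
```

View pics/o8.png

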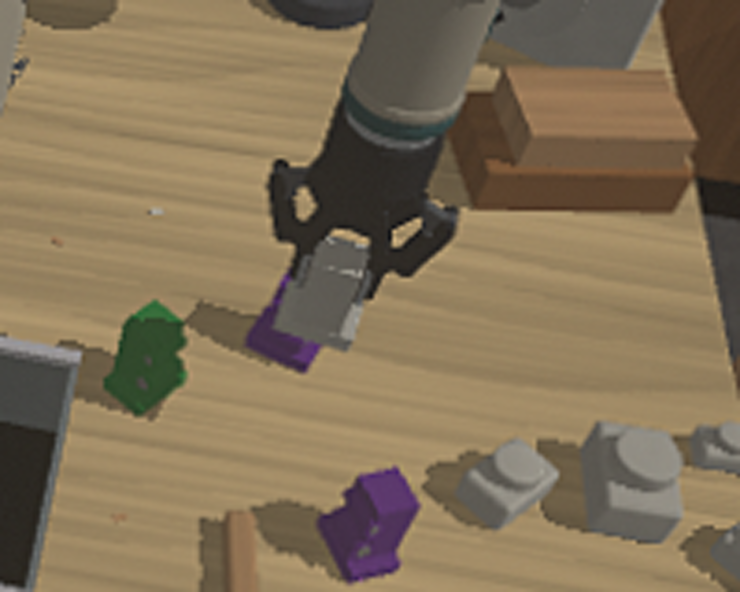

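```bash
python3 - <<'E'
from h import *
p=ctrl.read_state()["position"]
ctrl.line_to([p[0],p[1],.225],max_speed=.15)
Q=down(-.032)
ctrl.move_pose(bw(.014,.099,.225),Q);st("above")
r=ctrl.line_to(bw(.014,.099,.065),max_speed=.1,attitude=Q,until_force=5);st("low %s"%r)
cv2.imwrite("pics/t5.png",ctrl.camera("top")[:,:,::-1]);cv2.imwrite("pics/s5.png",ctrl.camera("scene")[:,:,::-1])
a=cv2.imread("pics/s5.png")[140:290,250:410];b=cv2.imread("pics/t5.png")[95:225,235:365]
cv2.imwrite("pics/o9.png",np.hstack([cv2.resize(a,(400,375),interpolation=cv2.INTER_CUBIC),cv2.resize(b,(375,375),interpolation=cv2.INTER_CUBIC)]))
E
```

```text
above t15.15 [0.6079 0.1131 0.2247] F [ 0.2  0.6 -2. ] gap 0.447 q [-0.    0.61 -0.37  1.61  0.25  0.97  1.09]
low False t16.90 [0.6091 0.1109 0.0656] F [ 0.4 -0.1 -1.4] gap 0.444 q [-0.05  0.81 -0.29  1.73  0.35  0.65  1.  ]
```

View pics/o9.png

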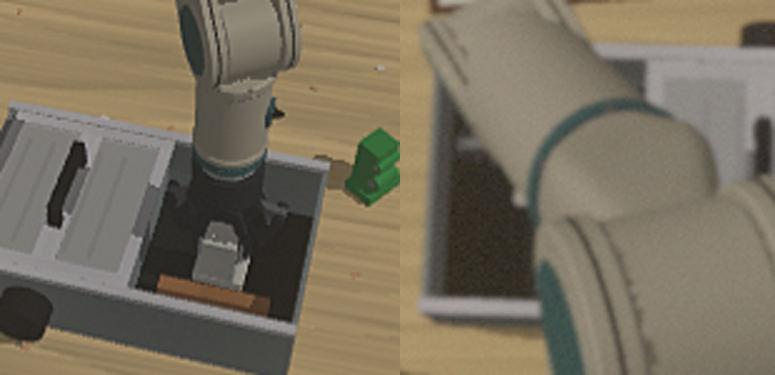

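```bash
python3 - <<'E'
from h import *
Q=down(-.032)
def bx():
    p=ctrl.read_state()["position"];d=p-np.array(BOXP[:3]);c,s=np.cos(.032),np.sin(.032);return c*d[0]-s*d[1],s*d[0]+c*d[1],p[2]
r=ctrl.line_to(bw(.014,.099,.0505),max_speed=.04,attitude=Q,until_force=3);st("low %s"%r);b=bx();print(b)
r=ctrl.line_to(bw(.036,.099,b[2]),max_speed=.02,attitude=Q,until_force=4);st("push %s"%r);b=bx();print(b)
r=ctrl.line_to(bw(b[0],.099,.042),max_speed=.015,attitude=Q,until_force=4);st("set %s"%r);b=bx();print(b)
cv2.imwrite("pics/s6.png",ctrl.camera("scene")[:,:,::-1])
a=cv2.imread("pics/s6.png")[190:280,290:400]
cv2.imwrite("pics/o10.png",cv2.resize(a,None,fx=6.5,fy=6.5,interpolation=cv2.INTER_CUBIC))
E
```

```text
low False t17.52 [0.6084 0.1108 0.0501] F [ 0.5  0.9 -2.6] gap 0.445 q [-0.05  0.83 -0.28  1.74  0.36  0.63  1.  ]
(np.float64(0.013769711562780253), np.float64(0.09899377808568881), np.float64(0.050092039349091))
push True t18.13 [0.617  0.1102 0.0495] F [ 0.1 -0.1 -2.8] gap 0.444 q [-0.05  0.84 -0.29  1.71  0.36  0.65  1.01]
(np.float64(0.02234796207603971), np.float64(0.09863252181613064), np.float64(0.04948315105150668))
set True t18.34 [0.6164 0.11   0.0488] F [-0.1 -0.8  5.3] gap 0.447 q [-0.05  0.84 -0.29  1.71  0.36  0.65  1.01]
(np.float64(0.021783352966095463), np.float64(0.09843166826995099), np.float64(0.04877232488001443))
```

View pics/o10.png

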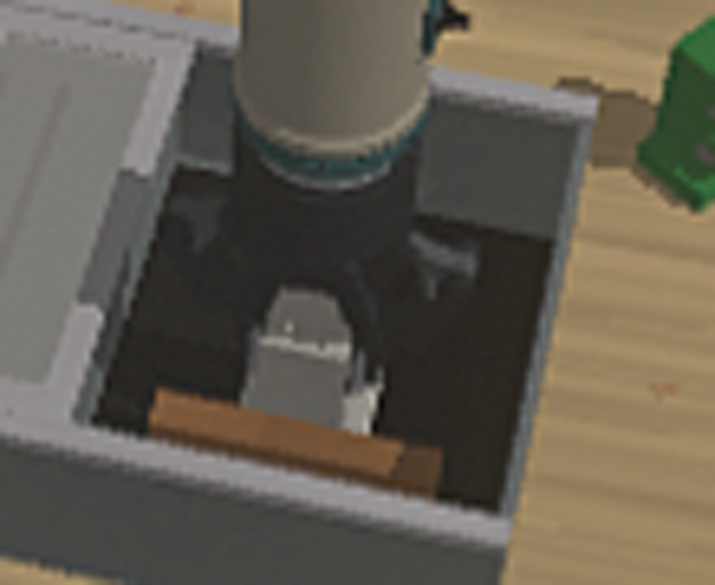

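```bash
python3 - <<'E'
from h import *
Q=down(-.032)
z=.0478
ctrl.line_to(bw(.0245,.0988,z),max_speed=.01,attitude=Q);s=st("nudge")
p=s["position"];d=p-np.array(BOXP[:3]);print(np.cos(.032)*d[0]-np.sin(.032)*d[1])
ctrl.move_gripper(.68);st("rel")
ctrl.line_to(bw(.022,.0988,.22),max_speed=.15,attitude=Q);st("up")
ctrl.move_pose(bw(0,-.086,.25),Q);st()
cv2.imwrite("pics/t7.png",ctrl.camera("top")[:,:,::-1]);cv2.imwrite("pics/s7.png",ctrl.camera("scene")[:,:,::-1])
import ov
b=list(bw(.018,.099,.008))+[-.032]
ov.overlay("scene","pics/s7.png",(290,180,400,285),7,[(b,ov.BR,(0,0,255)),(BOXP,ov.BOX[2:],(0,255,0))],"pics/o11.png")
ov.overlay("top","pics/t7.png",(240,105,330,215),5,[(b,ov.BR,(0,0,255)),(BOXP,ov.BOX[2:],(0,255,0))],"pics/o12.png")
cv2.imwrite("pics/o13.png",cv2.resize(cv2.imread("pics/s7.png")[180:285,290:400],None,fx=5,fy=5,interpolation=cv2.INTER_CUBIC))
E
```

```text
nudge t18.90 [0.6167 0.1101 0.0488] F [-6.7 -1.3 12.9] gap 0.443 q [-0.05  0.84 -0.29  1.71  0.36  0.65  1.01]
0.02210863413470295
rel t19.23 [0.6192 0.1102 0.0475] F [ 0.1 -0.3 -1.1] gap 0.674 q [-0.05  0.85 -0.28  1.71  0.36  0.64  1.  ]
up t20.53 [0.616  0.1101 0.219 ] F [ 0.4  1.2 -0.1] gap 0.682 q [ 0.    0.63 -0.37  1.59  0.26  0.97  1.09]
 t21.31 [ 0.5888 -0.0721  0.2497] F [ 0.5  0.7 -0.1] gap 0.679 q [ 0.32  0.55 -0.39  1.65  0.24  0.99  1.39]
```

View pics/o11.png

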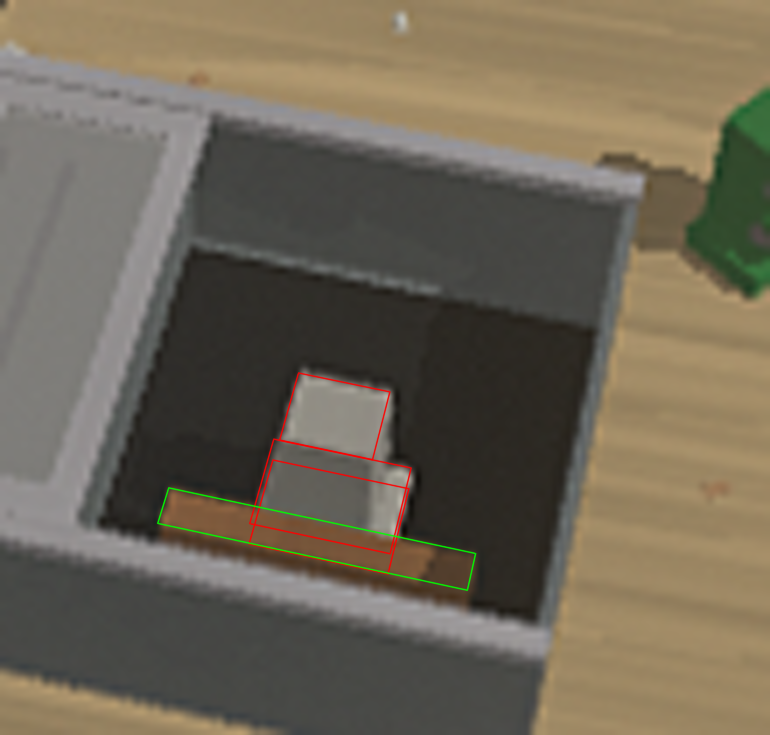

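View pics/o12.png

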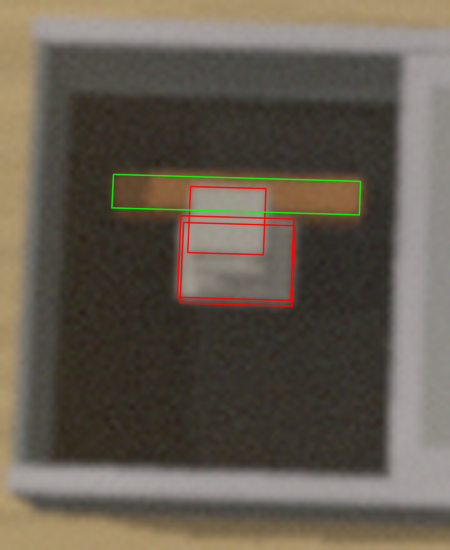

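View pics/o13.png

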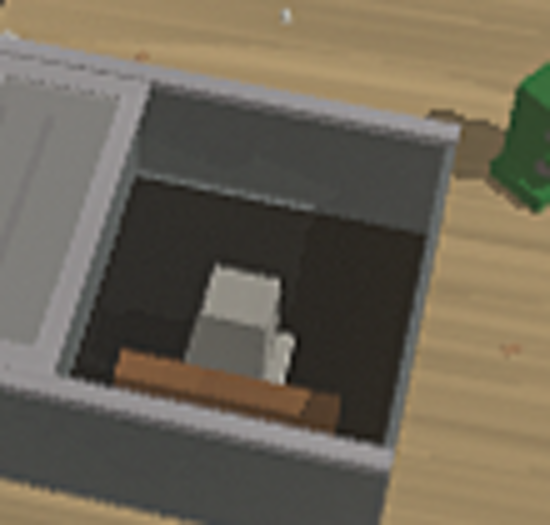

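```bash
python3 - <<'E'
from h import *
Q=down(-.032)
def yb(): 
    d=ctrl.read_state()["position"]-np.array(BOXP[:3]);return np.sin(.032)*d[0]+np.cos(.032)*d[1]
r=ctrl.line_to(bw(0,-.086,.115),max_speed=.15,attitude=Q,until_force=6);st("down %s"%r)
if not r:
    ctrl.move_gripper(0,30);st("grip");print(yb())
    r=ctrl.line_to(bw(0,.080,.115),max_speed=.12,until_force=20);st("mv %s"%r);print(yb())
    r=ctrl.line_to(bw(0,.106,.115),max_speed=.05,until_force=20);s=st("shut %s"%r);print(yb())
    ctrl.move_gripper(.5);p=ctrl.read_state()["position"]
    ctrl.line_to([p[0],p[1],.25],max_speed=.2)
    ctrl.move_pose(bw(0,-.15,.3),Q);st("clear")
cv2.imwrite("pics/t8.png",ctrl.camera("top")[:,:,::-1]);cv2.imwrite("pics/s8.png",ctrl.camera("scene")[:,:,::-1])
import ov
b=list(bw(.018,.099,.008))+[-.032]
ov.overlay("scene","pics/s8.png",(220,170,400,300),4.4,[(b,ov.BR,(0,0,255)),(BOXP,ov.handle(0),(0,255,0))],"pics/o14.png")
ov.overlay("top","pics/t8.png",(235,95,415,220),4.4,[(b,ov.BR,(0,0,255)),(BOXP,ov.handle(0),(0,255,0))],"pics/o15.png")
E
```

```text
down False t22.46 [ 0.5895 -0.0735  0.1158] F [ 0.3 -0.9 -0.6] gap 0.680 q [ 0.28  0.71 -0.33  1.78  0.33  0.7   1.32]
grip t22.93 [ 0.5891 -0.0739  0.1157] F [-0.9 -0.4  4.6] gap 0.160 q [ 0.28  0.71 -0.33  1.78  0.33  0.7   1.32]
-0.0862579094886093
mv False t24.46 [0.5951 0.0929 0.1157] F [1.5 0.1 5.3] gap 0.155 q [-0.01  0.72 -0.3   1.76  0.3   0.71  1.06]
0.08069807272994917
shut False t25.12 [0.5957 0.1103 0.1157] F [ -0.  -14.5  10.5] gap 0.155 q [-0.05  0.72 -0.29  1.74  0.31  0.73  1.03]
0.09806520722439481
clear t27.37 [ 0.5868 -0.1352  0.2994] F [-0.2  1.3  0.5] gap 0.503 q [ 0.41  0.51 -0.36  1.56  0.19  1.11  1.54]
```

View pics/o14.png

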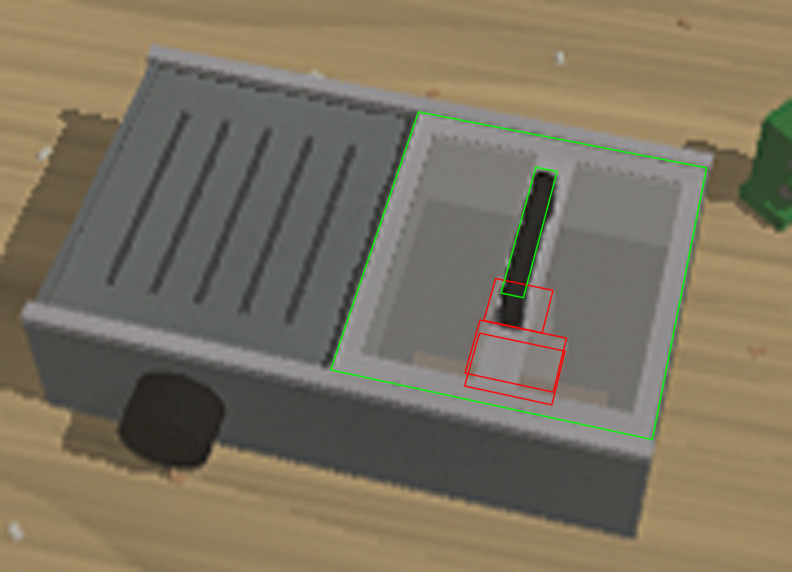

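View pics/o15.png

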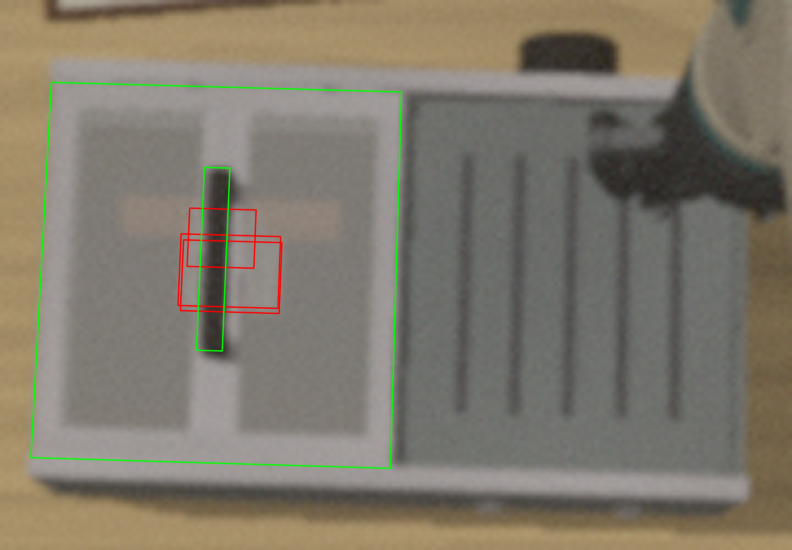

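View pics/s8.png

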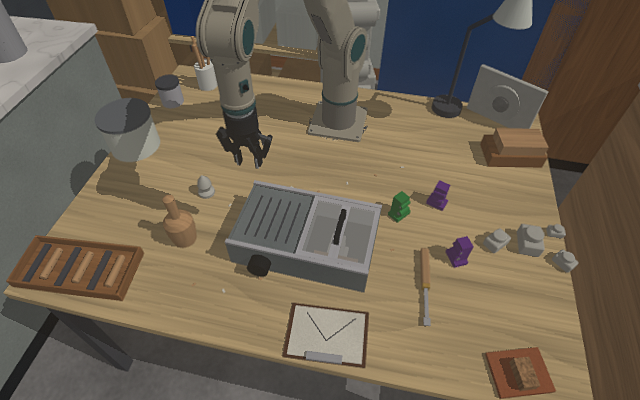

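```bash
python3 - <<'E'
from h import *
o=[]
for f,(x0,y0,x1,y1) in(("t8",(245,105,330,205)),("s8",(295,190,375,275)),("t0x",(245,105,330,205))):
    im=cv2.imread("pics/top0.png" if f=="t0x" else f"pics/{f}.png")
    g=im[y0:y1,x0:x1].astype(float);g=cv2.GaussianBlur(g,(0,0),.8)
    g=np.clip((g-90)*4.0,0,255).astype(np.uint8)
    o.append(cv2.resize(g,(265,310),interpolation=cv2.INTER_CUBIC))
cv2.imwrite("pics/o16.png",np.hstack(o))
E
```

```text
(no output)
```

View pics/o16.png

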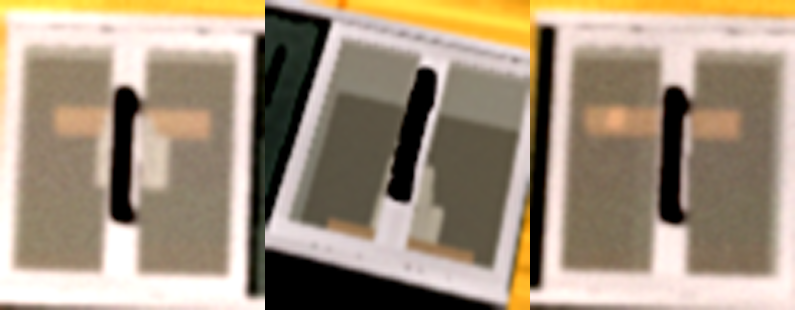

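The contrast-stretched crops show the bracket upright behind the cross-strip. In the top view its foot spans x≈95–168 in the left crop, against the fence. It is square to the fence and symmetric about the middle. The guard matches the fully shut outline, and the bystanders are in their original places.

```bash
python3 - <<'E'
from h import *
st();ctrl.sign_off()
E
```

```text
t27.47 [ 0.587  -0.1348  0.2995] F [-0.1  0.3  0.7] gap 0.501 q [ 0.41  0.51 -0.36  1.56  0.19  1.11  1.54]
the job is handed in; nothing more can be done
```

The job is handed in at 27.5 s. I slid the guard to its open stop and stood the bracket on the bed against the middle of the fence. I then slid the guard shut to its stop, let go and moved the arm clear.

**Bracket:** it met the fence within about 0.5 mm of the expected position, with a final push of about 7 N. Pictures with the guard open and shut show it upright, square to the fence and roughly centred. The cameras cannot resolve a gap under about 2 mm, so flushness rests on the contact force.

**Guard:** the fully shut outline matches the pictures in both views. The handle was pressed against the end stop (about 14 N) at 98 mm, against 99 mm expected.

**Bystanders:** the finial, mallet and gouge look unmoved by eye in the last pictures.

**Disagreement:** the predicted fence outline was about 1 pixel (2–3 mm) off the fence in the scene camera. It matched more closely in the top camera, about half a pixel.

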